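# Release the locked vial tray through the service hole

### The job

The vial tray of the white module is locked: take the screwdriver out of its rack, push its shaft down through the small hole in the yellow insert on top of the module, and press the hidden spring latch and keep it pressed while the tray glides all the way out by itself. Then put the screwdriver back in its rack, upright and fully home, and let go. Feel your way: never press the screwdriver on the module with more than 16 N, touch the module with nothing but the screwdriver, and leave the vial, the beaker and the tip rack where they stand.

Things in the scene. Friction and masses are not known exactly. Their poses are not given: they have to be found in the camera images.
- module: White box module, 150 x 150 x 90 mm high, fixed to the bench. Origin at the centre of its underside, z up; its front looks to its own -x. On its top panel is a yellow insert, 24 x 24 mm, with the service hole, and deep below that hides a spring latch: a flat steel pad 20 mm across, centred under the hole. The latch only moves straight down.
- release_hole (a point): Centre of the service hole, on top of the panel, 90 mm above the bench. Hole 10 mm across, chamfered, straight down through the 6 mm panel. The latch pad lies 20 to 50 mm below this point, differently each time, with only air above it. It resists with about 6.5 N from first touch, plus 0.5 N per mm. Pressed in by 5 mm it frees the tray; at 9 mm it meets a hard stop.
- tray (a joint): How far the grey vial tray is out of the module's front, in m: 0 locked in, 0.045 all the way out. While the latch is kept pressed, a damped spring drives it out by itself in 2 to 3 s. If the latch is let up before the tray is 36 mm out, it catches the tray again at the next of four notches 9 mm apart, and can be pressed again.
- tool_rack: Aluminium rack with a blue top plate (50 x 72 x 12 mm) on two cheeks, 108 mm high, base 70 x 80 mm, fixed to the bench. Origin at the centre of its underside, z up.
- rack_hole (a point): Centre of the rack's hole, on the upper surface of the blue plate, 108 mm above the bench. Hole 11 mm across with a chamfered edge, through the 12 mm plate, free below down to the base plate (6 mm above the bench).
- screwdriver_grip (a point): Middle of the red screwdriver handle, on its axis, 50 mm above the handle's lower shoulder and 148 mm from the tip. Handle round, 24 to 25 mm across here, 98 mm long; it narrows to 18 mm at the shoulder. Its own y axis runs from tip to handle end (up as it stands in the rack). Screwdriver 197 mm long, 75 g. It stands in the rack hanging on its shoulder, shaft down through the hole, this point 158 mm above the bench.
- screwdriver_tip (a point): End of the screwdriver's straight steel shaft, 6 mm across, 98 mm long, flat at the end; y axis as for the grip point.
- vial_a: Small clear vial with white cap, 27 mm across, 55 mm high, standing between rack and module. Origin at the centre of its underside.
- beaker_250: Glass beaker, 75 mm across, 94 mm high, standing behind. Origin at the centre of its underside.
- tip_rack: Pipette tip rack with yellow tips, 62 x 92 x 50 mm high, standing behind the tool rack. Origin at the centre of its underside.
- tray_front (a point): Middle of the tray's grey front, 96 mm wide and 42 mm high, 35 mm above the bench; axes as the module's. The tray comes out towards the module's own -x.
Things that resemble listed ones, but are neither listed nor needed, are in the scene too. Leave any black look-alike of the tool_rack alone.

How it is judged:
By the outcome, as a careful person would: the job done as asked, in the order asked, and still so for the second after the job is handed in, with the robot touching nothing.
It also fails if it takes over 64 s, if anything falls off the work surface, if the arm or the gripper's body presses on something with over 40 N, if the wrist force passes 120 N, or if a joint passes its speed limit or range.

### The arm

A 6-joint arm with a two-finger parallel gripper is mounted at the origin on a cart in front of the work surface, level with it; the furniture and walls round the work are solid. World frame = base frame: x ahead of the robot, y to its left, z up, the work surface at z = 0. Lengths are in m, angles in degrees, forces in N, time in s.
With the tool pointing down it reaches from about 0.375 to 0.75 m from the base axis. Payload 9 kg.
Tool frame: the origin (TCP) lies on the centre line of the jaws, within the pads' length; the fingertips stand 8 mm ahead of it and the grasp point (between the pads) lies 11 mm behind it (ctrl.nose_length is the distance from the TCP to the fingertips, in m); z points along the fingers, y is the direction in which the jaws open and shut (so a half turn about z gives the same grasp; the last joint's range is limited). The gripper opens to 85 mm and grips with 20 to 120 N. Pads are 22 mm wide; open, the fingers measure 114 mm over their backs; the gripper's body (76 mm by 85 mm) begins 54 mm behind the grasp point. The pads swing forward as they close: fully open they stand 13 mm farther back than shut.
Start: joints at [-78.421, 5.964, 5.575, 89.605, 0, 77.527], TCP at [0.245, -0.548, 0.239] pointing down, gripper open.
Joint ranges: [-171.21, 171.21], [-48.23, 106.86], [-62.78, 66.21], [-105.2, 120.99], [-86.42, 89.51], [-180, 180]. Speed limits (degrees/s): [127.2, 127.2, 147.25, 180, 180, 180].

### API

Orientations are given as a 3x3 rotation matrix whose columns are the frame's x, y, z axes.
In Python, from cell import ctrl, vision gives the robot as it stands.
- The arm moves only by the tool move_arm, never from a script. Its argument "series" is a list of rows, each an object of numbers: "dx", "dy", "dz": the shift along the world's x, y, z in m; "turn": the turn about the world's z in rad; "gripper": the opening, from 0 (shut) to 1 (fully open). In form: [{"dx": .., "dy": .., "dz": .., "turn": .., "gripper": ..}, ...]. A call has 1 to 5 rows; each row is the pose to reach, as a shift and turn from the pose commanded when the call began; what a row does not reach only later rows make up. A row lasts 1/8 s, in which the tool goes at most 62.5 mm and 10.7 degrees, less where a joint would pass 70% of its speed; a pose out of reach is approached as far as the arm can. A call with a gripper value outside its range is refused whole. The fingers move at their own pace and stop on an object; "force" is the grip in N (left out, the last holds). Time passes only in rows, so rows that repeat a pose let the fingers close. It gives the time, the measured TCP pose, the force and the opening at its end, in the units of the state.
- ctrl.get_obs(): the state, without advancing time (a new reading comes with each control period).
- vision.snapshot(name): name is "scene" or "top" or "wrist"; returns the picture (420x560x3 uint8, red, green, blue); there is no depth.
- vision.get_calibration(name): a dict with "vfov" (degrees; the focal length in pixels is half the picture's height over the tangent of half this angle, whatever the lens; pixels are square), "cx", "cy" (the principal point, pixels), "R" (3x3) and "t" (3): a world point X has camera coordinates R X + t. Camera axes: x right, y down, z forward; pixel columns grow to the right and rows downward; lengths in m; the calibration is good to about 2 mm. A picture is of the moment at which its call begins: read the wrist's pose just before it. get_calibration takes no time and is no camera call; for the wrist camera it gives the pose at the moment of the call.
- ctrl.close_job(): hands the job in, once; it reports no verdict.
The state is a dict: "clock": time; "qpos": joint angles; "joint_velocities": joint speeds; "tau": joint torques, N m; "eef_pos": TCP position; "ee_rot": TCP orientation; "wrist_force": force on the tool from outside, world axes, zero at the start; "wrist_torque": the same for the moment, N m; "width": finger opening in m.
Only numpy, scipy, OpenCV 4.12 (cv2) and the standard library are available. Lean on these libraries where they do the work, as an engineer would, in place of code of your own. Each camera call takes 0.05 s, during which the arm holds its last target. There are 200 camera calls.

## Working session

There is one attempt and no reset: what is moved stays moved. The work goes in short steps, Python scripts to look and compute and a tool call to move; the robot and the scene stay as the last step left them, time stands still between calls to the robot, and variables do not carry over. Pictures are saved under pics/ and viewed, about 8 in all and at most 12, crops included, and the job is handed in when it is done.

Besides the shell and the picture viewer there is one more tool, called after "Call:" as a command line: name --argument value ..., lists and objects as JSON in quotes. move_arm: Moves the arm, as the interface text tells. Its arguments: {"type":"object","properties":{"series":{"type":"array"},"force":{"type":"number"}},"required":["series"]}

```bash
mkdir -p pics; ls; python3 - <<'E'
from cell import ctrl, vision
import cv2,numpy as np
for n in ("scene","top"):
    im=vision.snapshot(n); cv2.imwrite(f"pics/{n}0.png",im[:,:,::-1])
    c=vision.get_calibration(n); print(n,c)
o=ctrl.get_obs(); print({k:np.round(v,3).tolist() for k,v in o.items()})
E
```

```text
pics
scene {'vfov': 49.634665961165595, 'cx': 281.15914324531593, 'cy': 206.85081337370093, 'R': array([[-0.71294166, -0.70117379, -0.00833662],
       [-0.50154394,  0.51819805, -0.6927658 ],
       [ 0.49006925, -0.48972042, -0.72111444]]), 't': array([0.61193959, 0.25848448, 0.7773772 ])}
top {'vfov': 56.71512944737568, 'cx': 282.65277709350494, 'cy': 205.91025208672468, 'R': array([[-0.01839505, -0.99982636,  0.00297733],
       [-0.98906773,  0.01776118, -0.14638837],
       [ 0.14631007, -0.0056376 , -0.98922271]]), 't': array([0.26744961, 0.62300834, 0.88725822])}
{'clock': 0.1, 'qpos': [-78.419, 5.996, 5.532, 89.605, -0.001, 77.525], 'joint_velocities': [-0.002, -0.081, 0.144, 0.066, 0.066, -0.074], 'tau': [0.006, -55.821, 50.472, 0.013, -0.0, 0.0], 'eef_pos': [0.245, -0.548, 0.239], 'ee_rot': [[0.913, 0.408, -0.0], [0.408, -0.913, 0.001], [0.0, -0.001, -1.0]], 'wrist_force': [0.027, -0.254, -0.598], 'wrist_torque': [0.004, 0.006, 0.026], 'width': 0.085}
```

View pics/scene0.png

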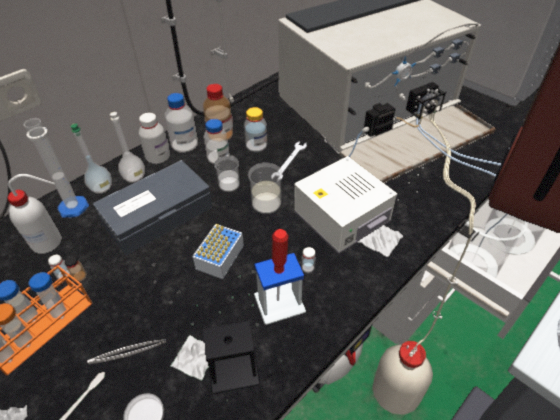

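View pics/top0.png

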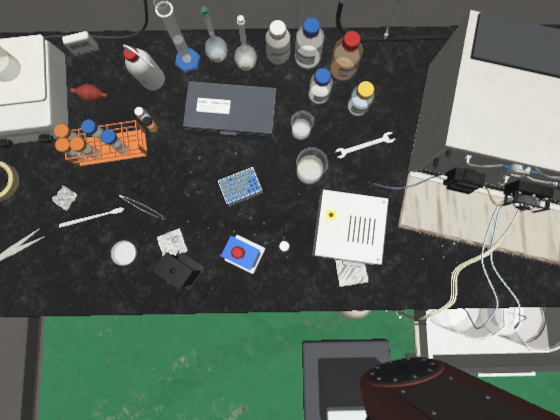

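The target is the red-handled screwdriver in the blue-topped rack, at scene (280,250) and top (238,253). Things it could be mistaken for:
- the black rack look-alike: scene (232,355), top (178,270)
- red bottle caps: top (352,40) and (130,53)
- the red blob: top (88,92)

The module's yellow insert is at top (332,215), and the yellow cap at (365,90) isn't it.

```bash
cat > h.py <<'E'
import cv2,numpy as np
from cell import ctrl,vision
def ray(c,p):
    f=210/np.tan(np.radians(c["vfov"])/2)
    d=np.array([(p[0]-c["cx"])/f,(p[1]-c["cy"])/f,1.])
    R=np.array(c["R"]);return -R.T@c["t"],R.T@d
def onplane(c,p,z):
    o,d=ray(c,p);return o+d*(z-o[2])/d[2]
def tri(c1,p1,c2,p2):
    o1,d1=ray(c1,p1);o2,d2=ray(c2,p2)
    s=np.linalg.lstsq(np.c_[d1,-d2],o2-o1,rcond=None)[0]
    a,b=o1+d1*s[0],o2+d2*s[1];return (a+b)/2,np.linalg.norm(a-b)
def mask(im,lo,hi):  # hsv
    return cv2.inRange(cv2.cvtColor(im,cv2.COLOR_RGB2HSV),np.array(lo),np.array(hi))
def blob(m,near):
    n,l,s,c=cv2.connectedComponentsWithStats(m)
    k=min((i for i in range(1,n) if s[i,4]>8),key=lambda i:np.hypot(*(c[i]-near)))
    return (l==k).astype(np.uint8),c[k],s[k]
E
python3 - <<'E'
from h import *
T=cv2.imread("pics/top0.png")[:,:,::-1].copy();S=cv2.imread("pics/scene0.png")[:,:,::-1].copy()
ct,cs=vision.get_calibration("top"),vision.get_calibration("scene")
np.set_printoptions(precision=4,suppress=True)
for n,im,c,pb,pr,py,pw in(("top",T,ct,(243,253),(238,253),(332,215),(352,240)),("scene",S,cs,(280,270),(280,250),(320,194),(345,200))):
    b,cb,sb=blob(mask(im,(105,140,90),(125,255,255)),pb)
    k=cv2.convexHull(cv2.findNonZero(b));r=cv2.minAreaRect(k)
    print(n,"blue",cb,sb,r,onplane(c,r[0],.108)); 
    P=np.array([onplane(c,p,.108)[:2] for p in cv2.boxPoints(r)]);print(P)
    rr,cr,sr=blob(mask(im,(0,150,60),(8,255,255))|mask(im,(172,150,60),(180,255,255)),pr);print("red",cr,sr,onplane(c,cr,.2))
    y,cy,sy=blob(mask(im,(20,130,120),(35,255,255)),py);h=cv2.convexHull(cv2.findNonZero(y));ry=cv2.minAreaRect(h)
    print("yellow",cy,sy,ry,onplane(c,ry[0],.09))
w,cw,sw=blob(mask(T,(0,0,150),(180,60,255)),(352,227));r=cv2.minAreaRect(cv2.convexHull(cv2.findNonZero(w)))
print("module",sw,r,onplane(ct,r[0],.09));print(np.array([onplane(ct,p,.09)[:2] for p in cv2.boxPoints(r)]))
a=cv2.resize(S[140:330,220:420],None,fx=3.0,fy=3.0,interpolation=cv2.INTER_CUBIC)
cv2.imwrite("pics/crop1.png",a[:,:,::-1])
E
```

```text
top blue [240.1895 252.6679] [221 236  38  34 554] ((239.80001831054688, 252.9000244140625), (32.64659118652344, 23.255107879638672), 26.56505012512207) [0.516  0.3524 0.108 ]
[[0.51   0.3958]
 [0.5552 0.3731]
 [0.5219 0.3089]
 [0.4773 0.332 ]]
red [237.2871 252.1881] [232 247  11  11 101] [0.5148 0.3476 0.2   ]
yellow [365.4292  88.5708] [358  81  16  16 212] ((365.5, 88.5), (15.0, 15.0), 90.0) [0.9012 0.0532 0.09  ]
scene blue [278.6246 271.8667] [254 253  50  37 975] ((278.9779357910156, 270.419921875), (27.85605812072754, 44.94200134277344), 74.57783508300781) [0.5144 0.3537 0.108 ]
[[0.5572 0.3732]
 [0.5212 0.3015]
 [0.4729 0.3348]
 [0.5081 0.4023]]
red [279.2703 248.3333] [272 229  17  44 555] [0.4955 0.3706 0.2   ]
yellow [320.     192.9516] [314 189  13   9  62] ((320.0000305175781, 193.0000457763672), (7.155416965484619, 10.733125686645508), 63.43495178222656) [0.6002 0.1474 0.09  ]
module [ 315  189   73   98 4929] ((350.0230712890625, 239.8153839111328), (67.22682189941406, 94.14236450195312), 7.125016689300537) [0.5412 0.106  0.09  ]
[[0.4487 0.197 ]
 [0.6589 0.1641]
 [0.6368 0.0119]
 [0.4279 0.05  ]]
```

View pics/crop1.png

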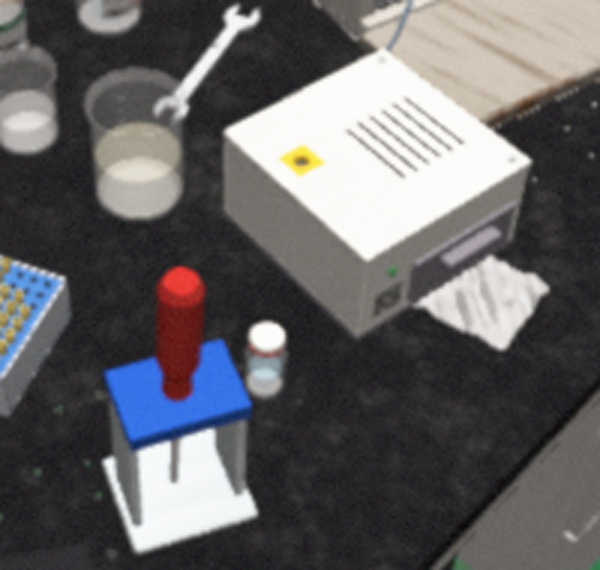

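The close crop confirms the choice: the red screwdriver stands in the blue-topped rack. The insert on the module is yellow with a dark hole (crop (301,160)), and the tray front faces the robot. Moving now.

Call:
move_arm --series '[{"dx":0.018,"dy":0.058,"dz":0.008,"turn":0.18},{"dx":0.036,"dy":0.116,"dz":0.016,"turn":0.36},{"dx":0.054,"dy":0.174,"dz":0.024,"turn":0.54},{"dx":0.072,"dy":0.232,"dz":0.032,"turn":0.72},{"dx":0.09,"dy":0.29,"dz":0.04,"turn":0.9}]'

```text
invalid input
```

Call:
move_arm --series '[{"dx":0.02,"dy":0.055,"dz":0.01,"turn":0.18},{"dx":0.04,"dy":0.11,"dz":0.02,"turn":0.36},{"dx":0.06,"dy":0.165,"dz":0.03,"turn":0.54},{"dx":0.08,"dy":0.22,"dz":0.04,"turn":0.72},{"dx":0.1,"dy":0.275,"dz":0.05,"turn":0.9}]'

```text
invalid input
```

Call:
move_arm --series '[{"dx":0.02,"dy":0.055},{"dx":0.04,"dy":0.11},{"dx":0.04,"dy":0.11},{"dx":0.04,"dy":0.11}]'

```text
invalid input
```

```bash
python3 - <<'E'
from h import *
np.set_printoptions(precision=4,suppress=True)
o=ctrl.get_obs();c=vision.get_calibration("wrist")
im=vision.snapshot("wrist");cv2.imwrite("pics/w1.png",im[:,:,::-1])
print(o["clock"],o["eef_pos"],o["ee_rot"],o["qpos"]);print(c,"campos",-c["R"].T@c["t"])
E
```

```text
0.1 [ 0.2445 -0.5476  0.2386] [[ 0.9132  0.4076 -0.0003]
 [ 0.4076 -0.9132  0.0012]
 [ 0.0002 -0.0012 -1.    ]] [-78.4195   5.9962   5.5323  89.6053  -0.0009  77.525 ]
{'vfov': 62.21077891161553, 'cx': 280.96349936345, 'cy': 203.89599778112208, 'R': array([[ 0.408 , -0.913 , -0.0006],
       [-0.8739, -0.3907,  0.2894],
       [-0.2645, -0.1175, -0.9572]]), 't': array([-0.6001, -0.0369,  0.3797])} campos [ 0.313  -0.5177  0.3738]
```

View pics/w1.png

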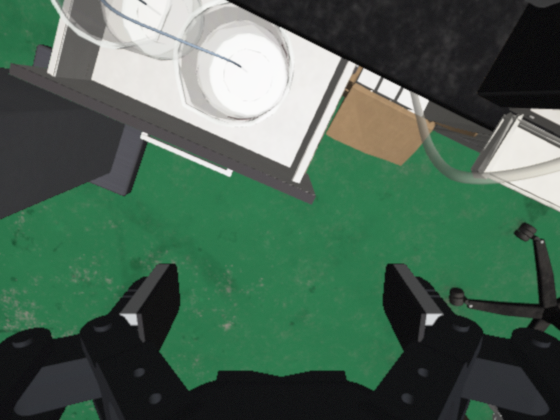

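The moves were refused (probably because every key is required), and the wrist view shows only the cart edge and the jaws. I'm resending with all keys.

Call:
move_arm --series '[{"dx":0.018,"dy":0.058,"dz":0.008,"turn":0.18,"gripper":1},{"dx":0.036,"dy":0.116,"dz":0.016,"turn":0.36,"gripper":1},{"dx":0.054,"dy":0.174,"dz":0.024,"turn":0.54,"gripper":1},{"dx":0.072,"dy":0.232,"dz":0.032,"turn":0.72,"gripper":1},{"dx":0.09,"dy":0.29,"dz":0.04,"turn":0.9,"gripper":1}]'

```text
clock: 0.78
eef_pos: [0.3347, -0.2561, 0.2794]
ee_rot: [[0.243, 0.97, 0.0], [0.97, -0.243, -0.0], [0.0, 0.0, -1.0]]
wrist_force: [1.0, 0.3, 0.8]
width: 0.085
```

Call:
move_arm --series '[{"dx":0.02,"dy":0.055,"dz":0.01,"turn":0.18,"gripper":1},{"dx":0.04,"dy":0.11,"dz":0.02,"turn":0.36,"gripper":1},{"dx":0.06,"dy":0.165,"dz":0.03,"turn":0.54,"gripper":1},{"dx":0.08,"dy":0.22,"dz":0.04,"turn":0.72,"gripper":1},{"dx":0.1,"dy":0.275,"dz":0.05,"turn":0.9,"gripper":1}]'

```text
clock: 1.4
eef_pos: [0.4348, 0.0191, 0.3297]
ee_rot: [[-0.609, 0.793, 0.001], [0.793, 0.609, -0.0], [-0.001, 0.0, -1.0]]
wrist_force: [1.2, -1.0, -0.3]
width: 0.0853
```

Call:
move_arm --series '[{"dx":0.02,"dy":0.055,"dz":0,"turn":0,"gripper":1},{"dx":0.04,"dy":0.11,"dz":0,"turn":0,"gripper":1},{"dx":0.04,"dy":0.11,"dz":0,"turn":0,"gripper":1},{"dx":0.04,"dy":0.11,"dz":0,"turn":0,"gripper":1}]'

```text
clock: 1.9
eef_pos: [0.4743, 0.127, 0.3291]
ee_rot: [[-0.605, 0.796, -0.001], [0.796, 0.605, -0.0], [0.0, -0.001, -1.0]]
wrist_force: [-0.1, 0.4, 0.5]
width: 0.0855
```

```bash
python3 - <<'E'
from h import *
np.set_printoptions(precision=4,suppress=True)
o=ctrl.get_obs();c=vision.get_calibration("wrist")
im=vision.snapshot("wrist");cv2.imwrite("pics/w2.png",im[:,:,::-1])
np.save("w2.npy",c,allow_pickle=True)
print(o["clock"],o["eef_pos"],o["ee_rot"],o["qpos"]);print("campos",-c["R"].T@c["t"])
E
```

```text
1.9 [0.4743 0.127  0.3291] [[-0.605   0.7962 -0.0007]
 [ 0.7962  0.605  -0.0003]
 [ 0.0002 -0.0007 -1.    ]] [ -0.3101 -10.5341  -1.077   99.4979  -0.0159  52.4592]
campos [0.4312 0.1856 0.4642]
```

View pics/w2.png

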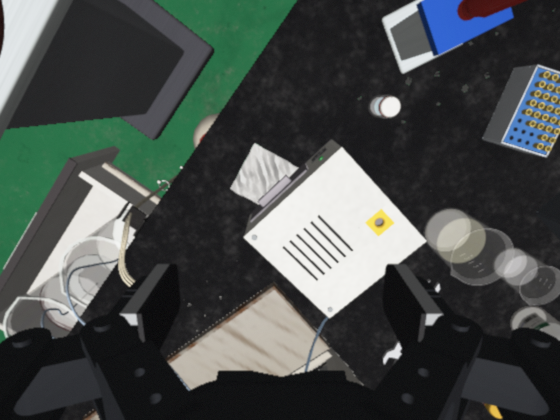

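The wrist view shows the insert at (379,222) with its dark hole, the vial at (387,105), the blue rack at top right, and the paper in front of the tray.

```bash
cat >> h.py <<'E'
def insert(im,c,near):
    m=mask(im,(20,110,100),(35,255,255));m=cv2.morphologyEx(m,cv2.MORPH_CLOSE,np.ones((9,9)))
    y,cy,sy=blob(m,near);r=cv2.minAreaRect(cv2.findNonZero(y))
    v=cv2.cvtColor(im,cv2.COLOR_RGB2HSV)[:,:,2].astype(float)
    q=cv2.erode(y,np.ones((3,3)))*(v<130);q=np.argwhere(q)[:,::-1]
    return cy,sy[4],r[0],(q.mean(0) if len(q) else None),len(q)
E
python3 - <<'E'
from h import *
np.set_printoptions(precision=4,suppress=True)
im=cv2.imread("pics/w2.png")[:,:,::-1].copy();c=np.load("w2.npy",allow_pickle=True).item()
r=insert(im,c,(379,222));print(r,onplane(c,r[0],.09),onplane(c,r[2],.09),onplane(c,r[3],.09) if r[4] else 0)
T=cv2.imread("pics/top0.png")[:,:,::-1].copy();ct=vision.get_calibration("top")
r=insert(T,ct,(332,215));print(r,onplane(ct,r[0],.09))
b,cb,_=blob(mask(im,(105,140,60),(125,255,255)),(450,30));print(cb)
# module corners approx from picture
for p in ((341,146),(426,241),(330,316),(244,238)):print(onplane(c,p,.09))
# red handle end: top view of red top at .2
m=mask(T,(0,150,60),(8,255,255))|mask(T,(172,150,60),(180,255,255))
S=cv2.imread("pics/scene0.png")[:,:,::-1].copy();cs=vision.get_calibration("scene")
rr,cr,sr=blob(m,(238,253));print(onplane(ct,cr,.195))
ms=mask(S,(0,150,60),(8,255,255))|mask(S,(172,150,60),(180,255,255))
rs,c2,s2=blob(ms,(280,250))
print(onplane(cs,(c2[0],s2[1]+7),.2),tri(ct,cr,cs,(c2[0],s2[1]+9)))
v,cv,_=blob(mask(im,(0,0,170),(180,60,255)),(390,105));print("vial",onplane(c,cv,.055))
E
```

```text
(array([379.2966, 222.3202]), np.int32(381), (379.2500305175781, 222.25003051757812), array([380.1429, 224.1429]), 7) [0.6016 0.1458 0.09  ] [0.6015 0.1459 0.09  ] [0.6038 0.1448 0.09  ]
(array([330.9067, 214.3333]), np.int32(75), (331.0, 214.5), array([330.875, 214.5  ]), 8) [0.5998 0.1469 0.09  ]
[455.1396  23.561 ]
[0.511  0.1857 0.09  ]
[0.66   0.1615 0.09  ]
[0.6357 0.0164 0.09  ]
[0.4899 0.0366 0.09  ]
[0.515  0.3481 0.195 ]
[0.5129 0.3531 0.2   ] (array([0.5157, 0.3493, 0.1893]), np.float64(0.001562533656265184))
vial [0.5338 0.2534 0.055 ]
```

Call:
move_arm --series '[{"dx":0.01,"dy":0.056,"dz":-0.01,"turn":0,"gripper":1},{"dx":0.02,"dy":0.112,"dz":-0.02,"turn":0,"gripper":1},{"dx":0.03,"dy":0.168,"dz":-0.03,"turn":0,"gripper":1},{"dx":0.041,"dy":0.223,"dz":-0.039,"turn":0,"gripper":1},{"dx":0.041,"dy":0.223,"dz":-0.049,"turn":0,"gripper":1}]'

```text
clock: 2.58
eef_pos: [0.5159, 0.3512, 0.2783]
ee_rot: [[-0.605, 0.796, -0.002], [0.796, 0.605, -0.0], [0.001, -0.002, -1.0]]
wrist_force: [0.2, -0.8, -0.8]
width: 0.0856
```

Call:
move_arm --series '[{"dx":0,"dy":0,"dz":0,"turn":0,"gripper":1},{"dx":0,"dy":0,"dz":0,"turn":0,"gripper":1}]'

```text
clock: 2.82
eef_pos: [0.5161, 0.3484, 0.2816]
ee_rot: [[-0.603, 0.798, 0.002], [0.798, 0.603, 0.0], [-0.001, 0.001, -1.0]]
wrist_force: [-0.1, -0.1, -0.1]
width: 0.0853
```

```bash
python3 - <<'E'
from h import *
np.set_printoptions(precision=4,suppress=True)
o=ctrl.get_obs();c=vision.get_calibration("wrist")
im=vision.snapshot("wrist");cv2.imwrite("pics/w3.png",im[:,:,::-1])
print(o["eef_pos"],o["wrist_force"])
m=mask(im,(0,150,40),(8,255,255))|mask(im,(172,150,40),(180,255,255))
r,cr,s=blob(m,(290,330));print(cr,s);
b=mask(im,(100,120,40),(128,255,255)); b,cb,sb=blob(b,(280,250));r=cv2.minAreaRect(cv2.convexHull(cv2.findNonZero(b)));print(r,sb);print(onplane(c,r[0],.108),[onplane(c,p,.108)[:2] for p in cv2.boxPoints(r)])
E
```

```text
[0.5161 0.3484 0.2816] [-0.0709 -0.1423 -0.0912]
[280.6665 205.2305] [ 262  174   37   59 1631]
((283.23699951171875, 181.59378051757812), (56.8270263671875, 81.99177551269531), 64.2039794921875) [ 235  140   97   83 3249]
[0.5181 0.3508 0.108 ] [array([0.4783, 0.3297]), array([0.5117, 0.3949]), array([0.5585, 0.3722]), array([0.525 , 0.3034])]
```

View pics/w3.png

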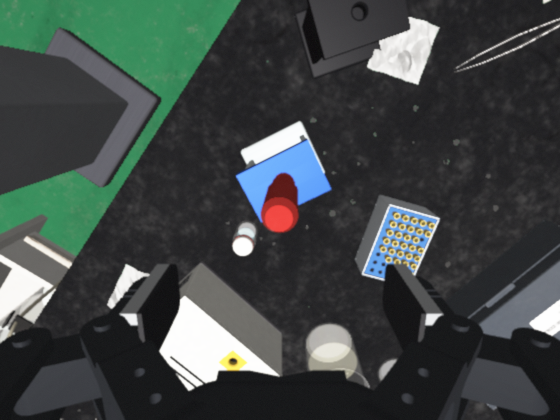

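Handle end at (280,214), blue plate centred at (283,182), and the jaws are wide open either side of it.

```bash
python3 - <<'E'
from h import *
np.set_printoptions(precision=4,suppress=True)
c=vision.get_calibration("wrist")
im=cv2.imread("pics/w3.png")[:,:,::-1].copy()
m=mask(im,(0,150,150),(8,255,255))|mask(im,(172,150,150),(180,255,255))
r,cr,s=blob(m,(280,214));e=cv2.minEnclosingCircle(cv2.findNonZero(r));print(cr,s,e)
for z in(.19,.2):print(onplane(c,e[0],z))
E
```

```text
[278.8008 214.4575] [262 198  35  34 964] ((278.91552734375, 214.1864471435547), 17.854476928710938)
[0.5177 0.3459 0.19  ]
[0.5157 0.3486 0.2   ]
```

Call:
move_arm --series '[{"dx":0.001,"dy":0.001,"dz":-0.04,"turn":0,"gripper":1},{"dx":0.001,"dy":0.001,"dz":-0.09,"turn":0,"gripper":1},{"dx":0.001,"dy":0.001,"dz":-0.13,"turn":0,"gripper":1},{"dx":0.001,"dy":0.001,"dz":-0.13,"turn":0,"gripper":1},{"dx":0.001,"dy":0.001,"dz":-0.13,"turn":0,"gripper":0.3}]'

```text
clock: 3.5
eef_pos: [0.5176, 0.351, 0.1531]
ee_rot: [[-0.604, 0.797, 0.003], [0.797, 0.604, 0.001], [-0.001, 0.003, -1.0]]
wrist_force: [0.0, -0.2, 1.1]
width: 0.0694
```

Call:
move_arm --series '[{"dx":0,"dy":0,"dz":0,"turn":0,"gripper":0},{"dx":0,"dy":0,"dz":0,"turn":0,"gripper":0},{"dx":0,"dy":0,"dz":0,"turn":0,"gripper":0},{"dx":0,"dy":0,"dz":0,"turn":0,"gripper":0},{"dx":0,"dy":0,"dz":0,"turn":0,"gripper":0}]' --force 70

```text
clock: 4.12
eef_pos: [0.5172, 0.3513, 0.1516]
ee_rot: [[-0.604, 0.797, 0.002], [0.797, 0.604, 0.001], [-0.001, 0.002, -1.0]]
wrist_force: [0.6, -0.7, 6.5]
width: 0.0233
```

```bash
python3 - <<'E'
from h import *
o=ctrl.get_obs();print(o["clock"],o["eef_pos"],o["wrist_force"],o["wrist_torque"],o["width"])
E
```

```text
4.125 [0.51717938 0.35134117 0.15164445] [ 0.63943226 -0.67324692  6.541729  ] [-0.09565575 -0.00145593  0.03302823] 0.023317849401545365
```

Gripped at 23 mm width. Lifting straight out.

Call:
move_arm --series '[{"dx":0,"dy":0,"dz":0.015,"turn":0,"gripper":0},{"dx":0,"dy":0,"dz":0.045,"turn":0,"gripper":0},{"dx":0,"dy":0,"dz":0.085,"turn":0,"gripper":0},{"dx":0,"dy":0,"dz":0.13,"turn":0,"gripper":0},{"dx":0,"dy":0,"dz":0.145,"turn":0,"gripper":0}]'

```text
clock: 4.75
eef_pos: [0.5173, 0.3514, 0.2992]
ee_rot: [[-0.604, 0.797, 0.004], [0.797, 0.604, 0.002], [-0.001, 0.004, -1.0]]
wrist_force: [-0.5, 0.5, -1.0]
width: 0.0232
```

Call:
move_arm --series '[{"dx":0,"dy":0,"dz":0,"turn":0,"gripper":0},{"dx":0,"dy":0,"dz":0,"turn":0,"gripper":0}]'

```text
clock: 5.0
eef_pos: [0.5161, 0.3509, 0.2934]
ee_rot: [[-0.604, 0.797, -0.002], [0.797, 0.604, -0.001], [0.001, -0.003, -1.0]]
wrist_force: [-0.1, 0.0, -1.1]
width: 0.0233
```

```bash
python3 - <<'E'
from h import *
o=ctrl.get_obs();print(o["clock"],o["eef_pos"],o["wrist_force"],o["wrist_torque"],o["width"])
im=[]
for n,(x,y) in (("wrist",(150,120)),("scene",(160,80)),("top",(150,150))):
    I=vision.snapshot(n);cv2.imwrite(f"pics/{n}_lift.png",I[:,:,::-1]);im.append(cv2.resize(I[y:y+240,x:x+260],None,fx=1 if n!="scene" else 1,fy=1))
cv2.imwrite("pics/lift.png",np.hstack(im)[:,:,::-1])
E
```

```text
5.0 [0.51610107 0.35086444 0.29335137] [-0.07032996  0.02568096 -1.08360177] [1.90038388e-02 4.18950294e-02 6.99596055e-05] 0.023273143697779015
```

View pics/lift.png

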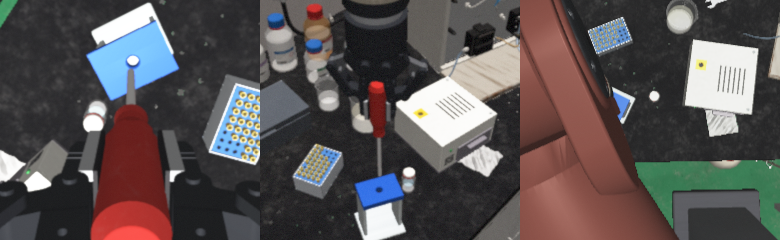

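The wrist view shows the screwdriver held straight, with its tip just in front of the now empty rack hole (crop (133,62)). The scene view shows it hanging upright. Going to the module, staying above it.

Call:
move_arm --series '[{"dx":0.02,"dy":-0.05,"dz":0,"turn":0,"gripper":0},{"dx":0.042,"dy":-0.1,"dz":0,"turn":0,"gripper":0},{"dx":0.064,"dy":-0.155,"dz":0,"turn":0,"gripper":0},{"dx":0.085,"dy":-0.205,"dz":0,"turn":0,"gripper":0},{"dx":0.085,"dy":-0.205,"dz":-0.02,"turn":0,"gripper":0}]'

```text
clock: 5.78
eef_pos: [0.6032, 0.1423, 0.2753]
ee_rot: [[-0.601, 0.8, 0.001], [0.8, 0.601, -0.001], [-0.001, 0.001, -1.0]]
wrist_force: [0.9, 0.9, -1.7]
width: 0.0234
```

Call:
move_arm --series '[{"dx":0,"dy":0,"dz":-0.01,"turn":0,"gripper":0},{"dx":0,"dy":0,"dz":-0.02,"turn":0,"gripper":0},{"dx":0,"dy":0,"dz":-0.02,"turn":0,"gripper":0},{"dx":0,"dy":0,"dz":-0.02,"turn":0,"gripper":0}]'

```text
clock: 6.28
eef_pos: [0.6016, 0.1466, 0.2559]
ee_rot: [[-0.605, 0.796, 0.001], [0.796, 0.605, 0.0], [-0.0, 0.001, -1.0]]
wrist_force: [0.1, 0.4, -0.4]
width: 0.0232
```

```bash
python3 - <<'E'
from h import *
np.set_printoptions(precision=4,suppress=True)
o=ctrl.get_obs();print(o["clock"],o["eef_pos"],o["ee_rot"],o["wrist_force"],o["wrist_torque"],o["width"])
c=vision.get_calibration("wrist");I=vision.snapshot("wrist");cs=vision.get_calibration("scene");S=vision.snapshot("scene")
cv2.imwrite("pics/w4.png",I[:,:,::-1]);cv2.imwrite("pics/s4.png",S[:,:,::-1])
f=210/np.tan(np.radians(c["vfov"])/2)
def proj(c,X):
    f=210/np.tan(np.radians(c["vfov"])/2);q=c["R"]@X+c["t"];return q[:2]/q[2]*f+[c["cx"],c["cy"]]
tip=o["eef_pos"]+o["ee_rot"]@[0,0,.1416]
print("tip",tip,proj(c,tip),proj(cs,tip),"hole",proj(c,np.array([.601,.146,.09])),proj(cs,np.array([.601,.146,.09])))
r=insert(I,c,proj(c,np.array([.601,.146,.09])));print(r,onplane(c,r[0],.09),onplane(c,r[2],.09))
p=proj(c,tip).astype(int);q=proj(cs,tip).astype(int)
a=cv2.resize(I[p[1]-35:p[1]+35,p[0]-35:p[0]+35],None,fx=5.5,fy=5.5,interpolation=cv2.INTER_CUBIC)
b=cv2.resize(S[q[1]-35:q[1]+35,q[0]-35:q[0]+35],None,fx=5.5,fy=5.5,interpolation=cv2.INTER_CUBIC)
print(p-35,q-35);cv2.imwrite("pics/c4.png",np.hstack([a,b])[:,:,::-1])
E
```

```text
6.275 [0.6016 0.1466 0.2559] [[-0.605   0.7962  0.0008]
 [ 0.7962  0.605   0.0001]
 [-0.0004  0.0007 -1.    ]] [ 0.122   0.4492 -0.4225] [ 0.004  -0.0735  0.0068] 0.023209354484133474
tip [0.6017 0.1466 0.1143] [279.9793 191.4165] [320.3496 183.8428] hole [279.04   184.5125] [320.1583 192.465 ]
(array([279.3666, 184.3312]), np.int32(622), (279.2500305175781, 184.75001525878906), array([279.956 , 188.0659]), 91) [0.6011 0.1463 0.09  ] [0.6013 0.1459 0.09  ]
[244 156] [285 148]
```

View pics/c4.png

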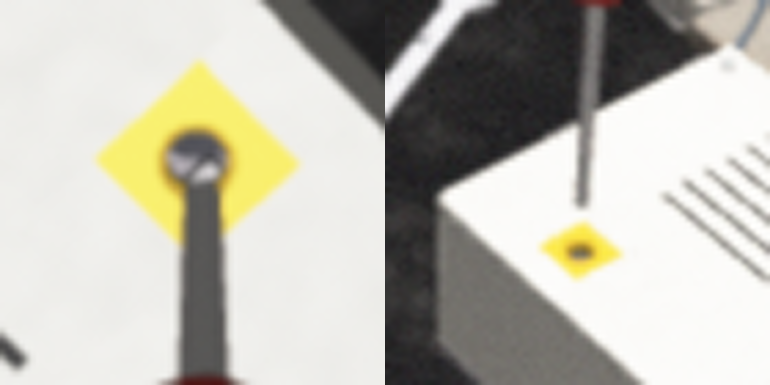

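Left crop: hole at full-frame (279.6,184.7), with the tip right at its near rim. The predicted tip is (280,191), about 24 mm above the panel. In the right crop the tip (320.8,185.3) and hole (320.6,193.6) lie where predicted relative to each other, so they're aligned to about 0.5 mm. Lowering by feel.

Call:
move_arm --series '[{"dx":-0.0005,"dy":-0.0005,"dz":-0.008,"turn":0,"gripper":0},{"dx":-0.0005,"dy":-0.0005,"dz":-0.014,"turn":0,"gripper":0},{"dx":-0.0005,"dy":-0.0005,"dz":-0.018,"turn":0,"gripper":0},{"dx":-0.0005,"dy":-0.0005,"dz":-0.02,"turn":0,"gripper":0},{"dx":-0.0005,"dy":-0.0005,"dz":-0.02,"turn":0,"gripper":0}]'

```text
clock: 7.0
eef_pos: [0.601, 0.1455, 0.2352]
ee_rot: [[-0.604, 0.797, -0.0], [0.797, 0.604, 0.0], [0.0, -0.0, -1.0]]
wrist_force: [0.5, 0.5, -1.3]
width: 0.0234
```

Call:
move_arm --series '[{"dx":0,"dy":0,"dz":-0.001,"turn":0,"gripper":0},{"dx":0,"dy":0,"dz":-0.002,"turn":0,"gripper":0},{"dx":0,"dy":0,"dz":-0.003,"turn":0,"gripper":0},{"dx":0,"dy":0,"dz":-0.004,"turn":0,"gripper":0},{"dx":0,"dy":0,"dz":-0.005,"turn":0,"gripper":0}]'

```text
clock: 7.62
eef_pos: [0.6011, 0.1456, 0.2302]
ee_rot: [[-0.604, 0.797, 0.0], [0.797, 0.604, 0.0], [0.0, 0.0, -1.0]]
wrist_force: [-0.0, 0.6, -0.9]
width: 0.0233
```

Call:
move_arm --series '[{"dx":0,"dy":0,"dz":-0.001,"turn":0,"gripper":0},{"dx":0,"dy":0,"dz":-0.002,"turn":0,"gripper":0},{"dx":0,"dy":0,"dz":-0.003,"turn":0,"gripper":0},{"dx":0,"dy":0,"dz":-0.004,"turn":0,"gripper":0},{"dx":0,"dy":0,"dz":-0.005,"turn":0,"gripper":0}]'

```text
clock: 8.25
eef_pos: [0.6011, 0.1455, 0.2253]
ee_rot: [[-0.604, 0.797, 0.0], [0.797, 0.604, -0.0], [-0.0, 0.0, -1.0]]
wrist_force: [-0.4, 0.0, -0.2]
width: 0.0231
```

Call:
move_arm --series '[{"dx":0,"dy":0,"dz":-0.002,"turn":0,"gripper":0},{"dx":0,"dy":0,"dz":-0.004,"turn":0,"gripper":0},{"dx":0,"dy":0,"dz":-0.006,"turn":0,"gripper":0},{"dx":0,"dy":0,"dz":-0.008,"turn":0,"gripper":0},{"dx":0,"dy":0,"dz":-0.009,"turn":0,"gripper":0}]'

```text
clock: 8.88
eef_pos: [0.601, 0.1456, 0.2161]
ee_rot: [[-0.604, 0.797, -0.0], [0.797, 0.604, 0.0], [0.0, -0.0, -1.0]]
wrist_force: [0.6, 0.3, -0.9]
width: 0.0235
```

Call:
move_arm --series '[{"dx":0,"dy":0,"dz":-0.001,"turn":0,"gripper":0},{"dx":0,"dy":0,"dz":-0.002,"turn":0,"gripper":0},{"dx":0,"dy":0,"dz":-0.003,"turn":0,"gripper":0},{"dx":0,"dy":0,"dz":-0.004,"turn":0,"gripper":0}]'

```text
clock: 9.38
eef_pos: [0.6011, 0.1456, 0.2123]
ee_rot: [[-0.604, 0.797, 0.0], [0.797, 0.604, 0.0], [-0.0, 0.0, -1.0]]
wrist_force: [-0.6, -0.1, -0.7]
width: 0.0233
```

Call:
move_arm --series '[{"dx":0,"dy":0,"dz":-0.001,"turn":0,"gripper":0},{"dx":0,"dy":0,"dz":-0.002,"turn":0,"gripper":0},{"dx":0,"dy":0,"dz":-0.003,"turn":0,"gripper":0}]'

```text
clock: 9.75
eef_pos: [0.6011, 0.1456, 0.2093]
ee_rot: [[-0.604, 0.797, 0.0], [0.797, 0.604, 0.0], [-0.0, 0.0, -1.0]]
wrist_force: [-0.0, -0.3, -0.8]
width: 0.0232
```

Call:
move_arm --series '[{"dx":0,"dy":0,"dz":-0.001,"turn":0,"gripper":0},{"dx":0,"dy":0,"dz":-0.002,"turn":0,"gripper":0},{"dx":0,"dy":0,"dz":-0.003,"turn":0,"gripper":0},{"dx":0,"dy":0,"dz":-0.004,"turn":0,"gripper":0}]'

```text
clock: 10.25
eef_pos: [0.6011, 0.1456, 0.2053]
ee_rot: [[-0.604, 0.797, 0.0], [0.797, 0.604, 0.0], [-0.0, 0.0, -1.0]]
wrist_force: [0.6, 0.6, -1.0]
width: 0.0234
```

Call:
move_arm --series '[{"dx":0,"dy":0,"dz":-0.001,"turn":0,"gripper":0},{"dx":0,"dy":0,"dz":-0.002,"turn":0,"gripper":0},{"dx":0,"dy":0,"dz":-0.003,"turn":0,"gripper":0},{"dx":0,"dy":0,"dz":-0.004,"turn":0,"gripper":0}]'

```text
clock: 10.75
eef_pos: [0.6011, 0.1456, 0.2012]
ee_rot: [[-0.604, 0.797, 0.0], [0.797, 0.604, 0.0], [-0.0, 0.0, -1.0]]
wrist_force: [-0.1, 0.0, -0.5]
width: 0.0236
```

Call:
move_arm --series '[{"dx":0,"dy":0,"dz":-0.001,"turn":0,"gripper":0},{"dx":0,"dy":0,"dz":-0.002,"turn":0,"gripper":0},{"dx":0,"dy":0,"dz":-0.003,"turn":0,"gripper":0},{"dx":0,"dy":0,"dz":-0.004,"turn":0,"gripper":0}]'

```text
clock: 11.25
eef_pos: [0.601, 0.1456, 0.1973]
ee_rot: [[-0.604, 0.797, 0.0], [0.797, 0.604, 0.0], [-0.0, 0.0, -1.0]]
wrist_force: [-0.7, 0.8, -0.1]
width: 0.0232
```

Call:
move_arm --series '[{"dx":0,"dy":0,"dz":-0.001,"turn":0,"gripper":0},{"dx":0,"dy":0,"dz":-0.002,"turn":0,"gripper":0},{"dx":0,"dy":0,"dz":-0.003,"turn":0,"gripper":0},{"dx":0,"dy":0,"dz":-0.004,"turn":0,"gripper":0}]'

```text
clock: 11.75
eef_pos: [0.6011, 0.1456, 0.1933]
ee_rot: [[-0.604, 0.797, 0.0], [0.797, 0.604, 0.0], [-0.0, 0.0, -1.0]]
wrist_force: [0.5, 0.4, -1.0]
width: 0.0233
```

Call:
move_arm --series '[{"dx":0,"dy":0,"dz":-0.001,"turn":0,"gripper":0},{"dx":0,"dy":0,"dz":-0.002,"turn":0,"gripper":0},{"dx":0,"dy":0,"dz":-0.003,"turn":0,"gripper":0},{"dx":0,"dy":0,"dz":-0.004,"turn":0,"gripper":0}]'

```text
clock: 12.25
eef_pos: [0.6015, 0.1455, 0.1906]
ee_rot: [[-0.604, 0.797, 0.002], [0.797, 0.604, -0.0], [-0.001, 0.001, -1.0]]
wrist_force: [-1.2, -0.4, 8.3]
width: 0.0232
```

Contact with the latch, about 9 N including the tool's weight. Pressing further in small steps.

Call:
move_arm --series '[{"dx":0,"dy":0,"dz":-0.001,"turn":0,"gripper":0},{"dx":0,"dy":0,"dz":-0.002,"turn":0,"gripper":0},{"dx":0,"dy":0,"dz":-0.002,"turn":0,"gripper":0}]'

```text
clock: 12.62
eef_pos: [0.6015, 0.1455, 0.1888]
ee_rot: [[-0.604, 0.797, 0.002], [0.797, 0.604, -0.0], [-0.001, 0.002, -1.0]]
wrist_force: [-1.3, -0.2, 7.8]
width: 0.0234
```

Call:
move_arm --series '[{"dx":0,"dy":0,"dz":-0.001,"turn":0,"gripper":0},{"dx":0,"dy":0,"dz":-0.002,"turn":0,"gripper":0},{"dx":0,"dy":0,"dz":-0.002,"turn":0,"gripper":0}]'

```text
clock: 13.0
eef_pos: [0.6016, 0.1455, 0.1869]
ee_rot: [[-0.604, 0.797, 0.002], [0.797, 0.604, -0.0], [-0.001, 0.002, -1.0]]
wrist_force: [-0.9, -0.7, 9.3]
width: 0.0237
```

```bash
python3 - <<'E'
from h import *
o=ctrl.get_obs();print(o["eef_pos"],o["wrist_force"])
S=vision.snapshot("scene");cv2.imwrite("pics/s5.png",S[:,:,::-1])
A=cv2.imread("pics/s4.png")[:,:,::-1]
d=cv2.absdiff(S,A.copy()).max(2)>40; d[:205]=0; d[:,:335]=0
print(d.sum(), o["wrist_torque"], ctrl.get_obs()["wrist_force"])
E
```

```text
[0.60156483 0.14550606 0.18689718] [-0.89023453 -0.69229754  9.27247869]
0 [-0.13953501  0.54508281 -0.00949644] [-2.57048012 -1.02639415  8.79754447]
```

Call:
move_arm --series '[{"dx":0,"dy":0,"dz":-0.001,"turn":0,"gripper":0},{"dx":0,"dy":0,"dz":-0.001,"turn":0,"gripper":0},{"dx":0,"dy":0,"dz":-0.001,"turn":0,"gripper":0},{"dx":0,"dy":0,"dz":-0.001,"turn":0,"gripper":0}]'

```text
clock: 13.55
eef_pos: [0.6016, 0.1455, 0.186]
ee_rot: [[-0.604, 0.797, 0.002], [0.797, 0.604, -0.0], [-0.001, 0.002, -1.0]]
wrist_force: [-0.7, -0.4, 8.8]
width: 0.0231
```

```bash
python3 - <<'E'
from h import *
S=vision.snapshot("scene");cv2.imwrite("pics/s6.png",S[:,:,::-1])
A=cv2.imread("pics/s4.png")[:,:,::-1]
D=cv2.absdiff(S,A.copy()).max(2)
d=D>40; d[:205]=0; d[:,:335]=0
print(d.sum(),cv2.boundingRect(cv2.findNonZero(d.astype(np.uint8)))if d.any() else 0, ctrl.get_obs()["wrist_force"])
E
```

```text
395 (355, 210, 41, 34) [-1.27858541  0.3770481   8.64540776]
```

The tray is moving. Holding with 0.5 mm of extra margin.

Call:
move_arm --series '[{"dx":0,"dy":0,"dz":-0.0005,"turn":0,"gripper":0},{"dx":0,"dy":0,"dz":-0.0005,"turn":0,"gripper":0},{"dx":0,"dy":0,"dz":-0.0005,"turn":0,"gripper":0},{"dx":0,"dy":0,"dz":-0.0005,"turn":0,"gripper":0},{"dx":0,"dy":0,"dz":-0.0005,"turn":0,"gripper":0}]'

```text
clock: 14.22
eef_pos: [0.6016, 0.1455, 0.1855]
ee_rot: [[-0.604, 0.797, 0.002], [0.797, 0.604, -0.0], [-0.002, 0.002, -1.0]]
wrist_force: [-1.0, -0.8, 8.0]
width: 0.0235
```

Call:
move_arm --series '[{"dx":0,"dy":0,"dz":0,"turn":0,"gripper":0},{"dx":0,"dy":0,"dz":0,"turn":0,"gripper":0},{"dx":0,"dy":0,"dz":0,"turn":0,"gripper":0},{"dx":0,"dy":0,"dz":0,"turn":0,"gripper":0},{"dx":0,"dy":0,"dz":0,"turn":0,"gripper":0}]'

```text
clock: 14.85
eef_pos: [0.6016, 0.1455, 0.1855]
ee_rot: [[-0.604, 0.797, 0.002], [0.797, 0.604, -0.0], [-0.001, 0.002, -1.0]]
wrist_force: [-1.4, -0.5, 8.5]
width: 0.023
```

Call:
move_arm --series '[{"dx":0,"dy":0,"dz":0,"turn":0,"gripper":0},{"dx":0,"dy":0,"dz":0,"turn":0,"gripper":0},{"dx":0,"dy":0,"dz":0,"turn":0,"gripper":0},{"dx":0,"dy":0,"dz":0,"turn":0,"gripper":0},{"dx":0,"dy":0,"dz":0,"turn":0,"gripper":0}]'

```text
clock: 15.48
eef_pos: [0.6016, 0.1455, 0.1855]
ee_rot: [[-0.604, 0.797, 0.002], [0.797, 0.604, -0.0], [-0.001, 0.002, -1.0]]
wrist_force: [-1.4, -0.6, 8.0]
width: 0.0233
```

Call:
move_arm --series '[{"dx":0,"dy":0,"dz":0,"turn":0,"gripper":0},{"dx":0,"dy":0,"dz":0,"turn":0,"gripper":0},{"dx":0,"dy":0,"dz":0,"turn":0,"gripper":0},{"dx":0,"dy":0,"dz":0,"turn":0,"gripper":0},{"dx":0,"dy":0,"dz":0,"turn":0,"gripper":0}]'

```text
clock: 16.1
eef_pos: [0.6016, 0.1455, 0.1855]
ee_rot: [[-0.604, 0.797, 0.002], [0.797, 0.604, -0.0], [-0.001, 0.002, -1.0]]
wrist_force: [-0.8, -1.3, 9.2]
width: 0.0232
```

```bash
cat > d.py <<'E'
from h import *
import sys
S=vision.snapshot("scene");cv2.imwrite(f"pics/{sys.argv[2]}.png",S[:,:,::-1])
A=cv2.imread(f"pics/{sys.argv[1]}.png")[:,:,::-1]
D=cv2.absdiff(S,A.copy()).max(2)
d=D>40; d[:205]=0; d[:,:335]=0
print(d.sum(),cv2.boundingRect(cv2.findNonZero(d.astype(np.uint8)))if d.any() else 0, ctrl.get_obs()["wrist_force"])
E
python3 d.py s4 s7
```

```text
853 (355, 211, 53, 40) [-0.82941931 -1.26474399  8.67115272]
```

Call:
move_arm --series '[{"dx":0,"dy":0,"dz":0,"turn":0,"gripper":0},{"dx":0,"dy":0,"dz":0,"turn":0,"gripper":0},{"dx":0,"dy":0,"dz":0,"turn":0,"gripper":0},{"dx":0,"dy":0,"dz":0,"turn":0,"gripper":0},{"dx":0,"dy":0,"dz":0,"turn":0,"gripper":0}]'

```text
clock: 16.77
eef_pos: [0.6016, 0.1455, 0.1855]
ee_rot: [[-0.604, 0.797, 0.002], [0.797, 0.604, -0.0], [-0.002, 0.002, -1.0]]
wrist_force: [-1.1, -0.5, 8.5]
width: 0.0236
```

```bash
python3 d.py s7 s8; python3 -c "
import cv2
cv2.imwrite('pics/c8.png',cv2.resize(cv2.imread('pics/s8.png')[150:290,270:450],None,fx=3,fy=3,interpolation=2))"
```

```text
0 0 [-1.37245885  0.32293516  8.36650736]
```

View pics/c8.png

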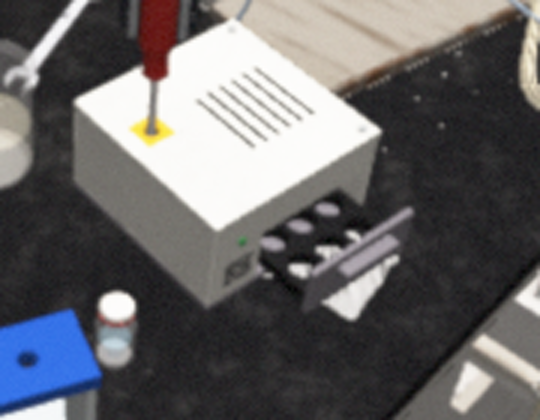

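The tray stands out with the screwdriver upright in the insert, and it didn't change in the last 0.7 s. I'll check how far out it is before letting up.

```bash
python3 - <<'E'
from h import *
cs=vision.get_calibration("scene")
# outer upper corners of the tray front, crop px /3 + offset, z = 35+21 mm; module frame from top corners seen earlier
ctr=np.array([.574,.1000]);y=np.radians(-9);ux=np.array([np.cos(y),np.sin(y)])
for p in((413,211),(313,270)):
    q=onplane(cs,(270+p[0]/3,150+p[1]/3),.056);print(q,"out",-(q[:2]-ctr)@ux-.075, "y",(q[:2]-ctr)@[-ux[1],ux[0]])
E
```

```text
[0.44097929 0.05589602 0.056     ] out 0.049483618330770515 y -0.06437001228211829
[0.4585105  0.14527407 0.056     ] out 0.046150055488689515 y 0.026650130475013613
```

The front is 46–49 mm out, so it's fully out. Withdrawing straight up, then back over the rack.

Call:
move_arm --series '[{"dx":-0.0005,"dy":0,"dz":0.01,"turn":0,"gripper":0},{"dx":-0.0005,"dy":0,"dz":0.03,"turn":0,"gripper":0},{"dx":-0.0005,"dy":0,"dz":0.06,"turn":0,"gripper":0},{"dx":-0.0005,"dy":0,"dz":0.09,"turn":0,"gripper":0},{"dx":-0.0005,"dy":0,"dz":0.11,"turn":0,"gripper":0}]'

```text
clock: 17.45
eef_pos: [0.6008, 0.1456, 0.2964]
ee_rot: [[-0.604, 0.797, 0.002], [0.797, 0.604, 0.0], [-0.001, 0.002, -1.0]]
wrist_force: [0.9, 0.3, -1.1]
width: 0.0234
```

Call:
move_arm --series '[{"dx":-0.02,"dy":0.05,"dz":0,"turn":0,"gripper":0},{"dx":-0.042,"dy":0.1,"dz":0,"turn":0,"gripper":0},{"dx":-0.064,"dy":0.155,"dz":0,"turn":0,"gripper":0},{"dx":-0.084,"dy":0.205,"dz":0,"turn":0,"gripper":0},{"dx":-0.084,"dy":0.205,"dz":0,"turn":0,"gripper":0}]'

```text
clock: 18.08
eef_pos: [0.5147, 0.3538, 0.2947]
ee_rot: [[-0.608, 0.794, 0.0], [0.794, 0.608, 0.001], [0.001, 0.001, -1.0]]
wrist_force: [-0.1, 0.6, -1.4]
width: 0.0234
```

Call:
move_arm --series '[{"dx":0,"dy":0,"dz":-0.015,"turn":0,"gripper":0},{"dx":0,"dy":0,"dz":-0.022,"turn":0,"gripper":0},{"dx":0,"dy":0,"dz":-0.022,"turn":0,"gripper":0},{"dx":0,"dy":0,"dz":-0.022,"turn":0,"gripper":0}]'

```text
clock: 18.58
eef_pos: [0.5169, 0.3499, 0.272]
ee_rot: [[-0.604, 0.797, 0.0], [0.797, 0.604, 0.0], [-0.0, 0.0, -1.0]]
wrist_force: [0.6, -0.5, -1.4]
width: 0.0236
```

```bash
python3 - <<'E'
from h import *
np.set_printoptions(precision=4,suppress=True)
o=ctrl.get_obs();print(o["clock"],o["eef_pos"],o["ee_rot"][:,2],o["wrist_force"],o["width"])
c=vision.get_calibration("wrist");I=vision.snapshot("wrist");cs=vision.get_calibration("scene");S=vision.snapshot("scene")
cv2.imwrite("pics/w9.png",I[:,:,::-1]);cv2.imwrite("pics/s9.png",S[:,:,::-1])
def proj(c,X):
    f=210/np.tan(np.radians(c["vfov"])/2);q=c["R"]@X+c["t"];return q[:2]/q[2]*f+[c["cx"],c["cy"]]
tip=o["eef_pos"]+o["ee_rot"]@[0,0,.1416]
h=np.array([.5165,.3505,.108])
b,cb,sb=blob(mask(I,(100,120,40),(128,255,255)),proj(c,h));r=cv2.minAreaRect(cv2.convexHull(cv2.findNonZero(b)));print("plate",r,onplane(c,r[0],.108))
p=proj(c,tip);q=proj(cs,tip);print("tip",tip,p,q,"hole",proj(c,h),proj(cs,h))
p=p.astype(int);q=q.astype(int)
C=lambda I,p:cv2.resize(I[p[1]-35:p[1]+35,p[0]-35:p[0]+35],None,fx=5.5,fy=5.5,interpolation=cv2.INTER_CUBIC)
print(p-35,q-35);cv2.imwrite("pics/c9.png",np.hstack([C(I,p),C(S,q)])[:,:,::-1])
E
```

```text
18.575 [0.5169 0.3499 0.272 ] [ 0.0002  0.0001 -1.    ] [ 0.6201 -0.4662 -1.3823] 0.023631914833512024
plate ((280.6802673339844, 184.990966796875), (57.530574798583984, 82.72015380859375), 64.50244903564453) [0.5174 0.3503 0.108 ]
tip [0.5169 0.35   0.1304] [279.9382 191.3873] [279.3527 260.4017] hole [280.0472 184.1854] [279.44   268.6314]
[244 156] [244 225]
```

View pics/c9.png

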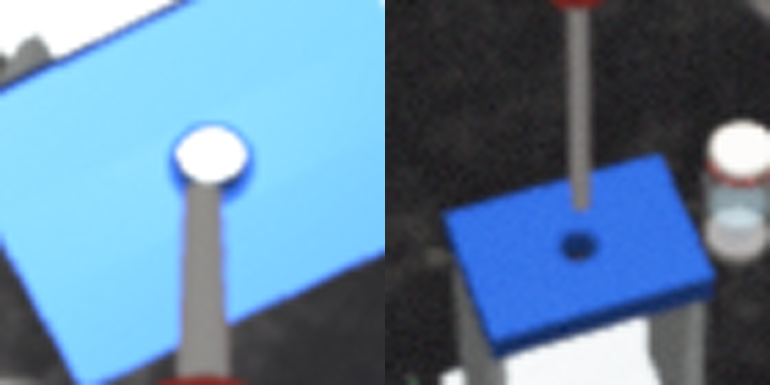

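Left crop: the rack hole centre is at full-frame (282.3,185), about 2 px right of where the tip would land. Right crop: hole at (279.1,269.7), tip at (279.5,262.8). Both say to shift about 1–2 mm along +x+y. The vial is where it was.

Call:
move_arm --series '[{"dx":0.0013,"dy":0.0013,"dz":0,"turn":0,"gripper":0},{"dx":0.0013,"dy":0.0013,"dz":-0.01,"turn":0,"gripper":0},{"dx":0.0013,"dy":0.0013,"dz":-0.016,"turn":0,"gripper":0},{"dx":0.0013,"dy":0.0013,"dz":-0.019,"turn":0,"gripper":0},{"dx":0.0013,"dy":0.0013,"dz":-0.019,"turn":0,"gripper":0}]'

```text
clock: 19.3
eef_pos: [0.5177, 0.3518, 0.2525]
ee_rot: [[-0.604, 0.797, -0.0], [0.797, 0.604, -0.0], [0.0, -0.0, -1.0]]
wrist_force: [0.1, -0.2, -0.1]
width: 0.0234
```

Call:
move_arm --series '[{"dx":0,"dy":0,"dz":-0.001,"turn":0,"gripper":0},{"dx":0,"dy":0,"dz":-0.002,"turn":0,"gripper":0},{"dx":0,"dy":0,"dz":-0.003,"turn":0,"gripper":0},{"dx":0,"dy":0,"dz":-0.004,"turn":0,"gripper":0},{"dx":0,"dy":0,"dz":-0.005,"turn":0,"gripper":0}]'

```text
clock: 19.92
eef_pos: [0.5179, 0.3519, 0.2478]
ee_rot: [[-0.604, 0.797, 0.0], [0.797, 0.604, 0.0], [-0.0, 0.0, -1.0]]
wrist_force: [-1.1, -0.2, -0.1]
width: 0.0235
```

Call:
move_arm --series '[{"dx":0,"dy":0,"dz":-0.001,"turn":0,"gripper":0},{"dx":0,"dy":0,"dz":-0.002,"turn":0,"gripper":0},{"dx":0,"dy":0,"dz":-0.003,"turn":0,"gripper":0},{"dx":0,"dy":0,"dz":-0.005,"turn":0,"gripper":0},{"dx":0,"dy":0,"dz":-0.007,"turn":0,"gripper":0}]'

```text
clock: 20.55
eef_pos: [0.5178, 0.3519, 0.2407]
ee_rot: [[-0.604, 0.797, 0.0], [0.797, 0.604, 0.0], [-0.0, 0.0, -1.0]]
wrist_force: [0.2, -0.8, -1.0]
width: 0.0234
```

Call:
move_arm --series '[{"dx":0,"dy":0,"dz":-0.002,"turn":0,"gripper":0},{"dx":0,"dy":0,"dz":-0.004,"turn":0,"gripper":0},{"dx":0,"dy":0,"dz":-0.006,"turn":0,"gripper":0},{"dx":0,"dy":0,"dz":-0.008,"turn":0,"gripper":0},{"dx":0,"dy":0,"dz":-0.01,"turn":0,"gripper":0}]'

```text
clock: 21.18
eef_pos: [0.5179, 0.3519, 0.2307]
ee_rot: [[-0.604, 0.797, 0.0], [0.797, 0.604, 0.0], [0.0, 0.0, -1.0]]
wrist_force: [-0.5, 0.8, -0.1]
width: 0.0231
```

The shaft is in the hole with no force. Continuing down.

Call:
move_arm --series '[{"dx":0,"dy":0,"dz":-0.008,"turn":0,"gripper":0},{"dx":0,"dy":0,"dz":-0.018,"turn":0,"gripper":0},{"dx":0,"dy":0,"dz":-0.028,"turn":0,"gripper":0},{"dx":0,"dy":0,"dz":-0.036,"turn":0,"gripper":0},{"dx":0,"dy":0,"dz":-0.04,"turn":0,"gripper":0}]'

```text
clock: 21.8
eef_pos: [0.5176, 0.3518, 0.19]
ee_rot: [[-0.604, 0.797, -0.001], [0.797, 0.604, -0.0], [0.0, -0.001, -1.0]]
wrist_force: [-0.0, 0.1, -0.9]
width: 0.0233
```

Call:
move_arm --series '[{"dx":0,"dy":0,"dz":-0.008,"turn":0,"gripper":0},{"dx":0,"dy":0,"dz":-0.016,"turn":0,"gripper":0},{"dx":0,"dy":0,"dz":-0.024,"turn":0,"gripper":0},{"dx":0,"dy":0,"dz":-0.03,"turn":0,"gripper":0},{"dx":0,"dy":0,"dz":-0.032,"turn":0,"gripper":0}]'

```text
clock: 22.42
eef_pos: [0.5177, 0.3518, 0.1583]
ee_rot: [[-0.604, 0.797, -0.0], [0.797, 0.604, -0.0], [0.0, -0.0, -1.0]]
wrist_force: [0.2, -0.4, -0.9]
width: 0.0233
```

Call:
move_arm --series '[{"dx":0,"dy":0,"dz":-0.002,"turn":0,"gripper":0},{"dx":0,"dy":0,"dz":-0.003,"turn":0,"gripper":0},{"dx":0,"dy":0,"dz":-0.004,"turn":0,"gripper":0},{"dx":0,"dy":0,"dz":-0.005,"turn":0,"gripper":0}]'

```text
clock: 22.92
eef_pos: [0.5179, 0.3519, 0.1539]
ee_rot: [[-0.604, 0.797, 0.0], [0.797, 0.604, 0.0], [-0.0, 0.0, -1.0]]
wrist_force: [0.4, -0.3, -0.5]
width: 0.0236
```

Call:
move_arm --series '[{"dx":0,"dy":0,"dz":-0.0005,"turn":0,"gripper":0},{"dx":0,"dy":0,"dz":-0.001,"turn":0,"gripper":0},{"dx":0,"dy":0,"dz":-0.0015,"turn":0,"gripper":0},{"dx":0,"dy":0,"dz":-0.002,"turn":0,"gripper":0}]'

```text
clock: 23.42
eef_pos: [0.5179, 0.3519, 0.1518]
ee_rot: [[-0.604, 0.797, 0.0], [0.797, 0.604, 0.0], [-0.0, 0.0, -1.0]]
wrist_force: [0.2, 0.2, -0.9]
width: 0.0235
```

Call:
move_arm --series '[{"dx":0,"dy":0,"dz":-0.0005,"turn":0,"gripper":0},{"dx":0,"dy":0,"dz":-0.001,"turn":0,"gripper":0},{"dx":0,"dy":0,"dz":-0.0015,"turn":0,"gripper":0},{"dx":0,"dy":0,"dz":-0.002,"turn":0,"gripper":0}]'

```text
clock: 23.92
eef_pos: [0.518, 0.3519, 0.1516]
ee_rot: [[-0.604, 0.797, 0.001], [0.797, 0.604, 0.0], [-0.001, 0.001, -1.0]]
wrist_force: [-5.0, -2.3, 13.3]
width: 0.0232
```

Seated at z = 0.1516, the same height as at the grasp. Easing off the push and releasing.

Call:
move_arm --series '[{"dx":-0.0005,"dy":0,"dz":0.001,"turn":0,"gripper":0},{"dx":-0.0005,"dy":0,"dz":0.001,"turn":0,"gripper":0.35},{"dx":-0.0005,"dy":0,"dz":0.001,"turn":0,"gripper":0.45},{"dx":-0.0005,"dy":0,"dz":0.001,"turn":0,"gripper":0.7},{"dx":-0.0005,"dy":0,"dz":0.001,"turn":0,"gripper":1}]'

```text
clock: 24.55
eef_pos: [0.5173, 0.3518, 0.1506]
ee_rot: [[-0.604, 0.797, -0.0], [0.797, 0.604, -0.0], [0.0, -0.0, -1.0]]
wrist_force: [-0.2, -0.4, 0.3]
width: 0.0733
```

Call:
move_arm --series '[{"dx":0,"dy":0,"dz":0,"turn":0,"gripper":1},{"dx":0,"dy":0,"dz":0,"turn":0,"gripper":1},{"dx":0,"dy":0,"dz":0,"turn":0,"gripper":1},{"dx":0,"dy":0,"dz":0,"turn":0,"gripper":1}]'

```text
clock: 25.05
eef_pos: [0.5174, 0.3519, 0.1508]
ee_rot: [[-0.604, 0.797, 0.0], [0.797, 0.604, 0.0], [-0.0, 0.0, -1.0]]
wrist_force: [0.1, 0.0, 0.2]
width: 0.0855
```

Call:
move_arm --series '[{"dx":0,"dy":0,"dz":0.03,"turn":0,"gripper":1},{"dx":0,"dy":0,"dz":0.07,"turn":0,"gripper":1},{"dx":0,"dy":0,"dz":0.11,"turn":0,"gripper":1},{"dx":0,"dy":0,"dz":0.13,"turn":0,"gripper":1},{"dx":0,"dy":0,"dz":0.13,"turn":0,"gripper":1}]'

```text
clock: 25.68
eef_pos: [0.5181, 0.3522, 0.2826]
ee_rot: [[-0.604, 0.797, 0.003], [0.797, 0.604, 0.001], [-0.001, 0.003, -1.0]]
wrist_force: [0.6, 0.4, 0.3]
width: 0.0856
```

```bash
python3 - <<'E'
from h import *
o=ctrl.get_obs();print(o["clock"],o["eef_pos"],o["wrist_force"],o["width"])
I=vision.snapshot("wrist");S=vision.snapshot("scene");cv2.imwrite("pics/s10.png",S[:,:,::-1])
A=cv2.imread("pics/scene0.png")[:,:,::-1].copy()
for X in(A,S):
    m=mask(X,(0,150,60),(8,255,255))|mask(X,(172,150,60),(180,255,255));r,c,s=blob(m,(280,250));print(c,s)
C=lambda I,x,y:cv2.resize(I[y:y+200,x:x+190],None,fx=2,fy=2,interpolation=cv2.INTER_CUBIC)
cv2.imwrite("pics/c10.png",np.hstack([C(S,215,150),C(I,190,100)])[:,:,::-1])
E
```

```text
25.675 [0.51811526 0.35218372 0.28255853] [0.56770378 0.4028025  0.33810867] 0.08557476082537338
[279.27027027 248.33333333] [272 229  17  44 555]
[279.08802817 247.87852113] [272 228  16  45 568]
```

View pics/c10.png

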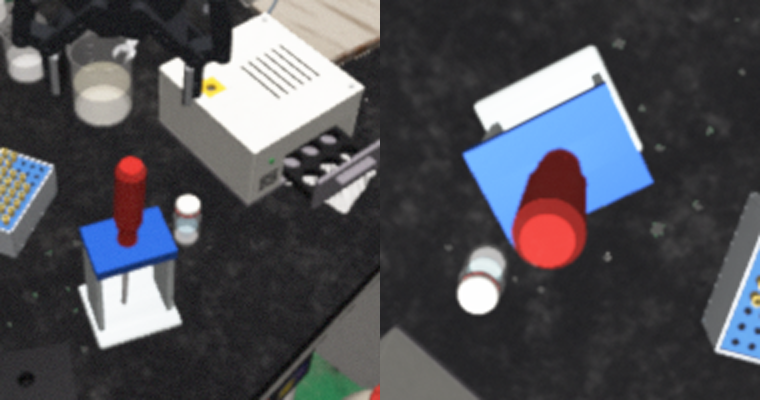

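The screwdriver is back in the rack, upright and within half a pixel of where it started. The tray is out, and the vial, beaker and tip rack haven't moved. The gripper is clear, so I'm handing in.

```bash
python3 -c "
from cell import ctrl
print(ctrl.close_job())"
```

```text
the job is handed in; nothing more can be done
None
```

The job is done and handed in, at about 26 s of robot time. I took the screwdriver from the blue rack and lowered it through the yellow insert by feel. I pressed the latch and held it until the tray was out, then put the screwdriver back in its rack and let go.

- **Latch force:** the latch met the tip about 40 mm below the panel. Readings on the module peaked at about 9.3 N (about 10 N allowing for the tool's weight), against the 16 N limit. They were taken at the end of each move, so a brief higher peak in between would not show.
- **Tray:** its front measured 46–49 mm out in the scene image and had stopped moving before I let the latch up. That reading is rough, but it fits the full 45 mm.
- **Screwdriver:** it came to rest at the same height as when I gripped it, and it looks upright and within 0.5 pixel of its starting place. It seated with a brief push of about 13 N down and 5 N sideways on the rack, which I eased off before opening the gripper.
- **Other things:** the vial, beaker and tip rack looked untouched in the last pictures; I checked these by eye only. The gripper was clear of everything.
- **Disagreements:** the first three move commands were refused because I had left out some keys, so nothing moved. Before putting the screwdriver back, the wrist view put the rack hole about 2 mm from the tip and the scene view about 1 mm. I shifted 1.3 mm in x and in y, and the shaft went in without force.

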